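# Clear the marker stand and gauge its bores

## Robot

A 6-joint arm with a two-finger parallel gripper is mounted at the origin on the work surface. World frame = base frame: x ahead of the robot, y to its left, z up, the work surface at z = 0. Lengths are in mm, angles in degrees, forces in N, time in s.
With the tool pointing down it reaches from about 350 to 925 mm from the base axis. Payload 6.4 kg.
Tool frame: the origin (TCP) lies at the very end of the fingers, on their centre line; the grasp point (between the pads) lies 19 mm behind it; z points along the fingers, y is the line along which they close (so a half turn about z gives the same grasp; the last joint's range is limited). The gripper opens to 85 mm and grips with 20 to 120 N. Pads are 22 mm wide; open, the fingers measure 114 mm over their backs; the gripper's body (76 mm by 85 mm) begins 54 mm behind the grasp point. The pads swing forward as they close: fully open they stand 13 mm farther back than shut.
Start: joints at [60.098, 14.043, 89.255, -0, 76.702, -9.975], TCP at [221.537, 611.093, 231.29] pointing down, gripper open.
Joint ranges: [-179.41, 179.41], [-58.25, 129.5], [7.25, 145.43], [-54.29, 234.29], [11.92, 165.04], [-157.13, 157.13]. Speed limits (degrees/s): [147.25, 147.25, 180, 180, 180, 180].

## Interface

Orientations are given as [roll, pitch, yaw] about the fixed x, y, z axes, in that order (R = Rz(yaw) Ry(pitch) Rx(roll)).
In Python, from workcell import ctrl gives the robot as it stands. Calls block until the motion is done:
- ctrl.move_to(position, orientation): joint-space move of the TCP to a pose.
- ctrl.movel(position, frame=None, max_speed=150, guard=None): straight line of the TCP; frame=None keeps the orientation; max_speed is the mean speed in mm/s. With guard (N) it stops when the force on the tool has changed by that much, and returns True; else False.
- ctrl.goto_joints(angles): joint-space move.
- ctrl.release() and ctrl.close_gripper(): open the fingers fully, or close them until they stop; the grip force is fixed at half the most.
- ctrl.pause(seconds).
- ctrl.solve_ik(position, orientation): joint angles nearest the present ones, or None.
- ctrl.sense(): the state.
- ctrl.capture(name): name is "scene" or "top"; returns a dict with "pixels" (480x640x3 uint8, red, green, blue), "range_z" (480x640 float32, mm along the optical axis (not along the pixel's ray), 0 where there is no reading), "mtx" (3x3 intrinsics, pixels), "extrinsics" (4x4, takes a point from camera to world coordinates). Camera axes: x right, y up, looking along -z (the intrinsics and any distortion apply to the point x, -y, -z); pixel columns grow to the right and rows downward; lengths in mm; the calibration is good to about 2 mm. A picture is of the moment at which its call begins.
A pose or a line that the arm cannot do raises ctrl.PlanningError and nothing moves.
- ctrl.sign_off(): hands the job in; it is judged then, once.
The state is a dict: "t": time; "joints": joint angles; "dq": joint speeds; "effort": joint torques, N m; "position": TCP position; "orientation": TCP orientation; "contact_force": force on the tool from outside, world axes, zero at the start; "moment": the same for the moment, N m; "finger_gap": finger opening in mm; "grasp_force": force on a finger pad.
Only numpy, scipy, OpenCV 4.12 (cv2) and the standard library are available. Lean on these libraries where they do the work, as an engineer would, in place of code of your own. Each camera call takes 0.05 s, during which the arm holds its last target. There are 200 camera calls.

## Task

Wipe all the lino chips off the top of the marker stand into its catch tray with the held scraper block, not with the fingers (a chip that lands anywhere else may be picked up and put in the tray), and stand the scraper back on its green mat. Then check the three bores one after another, the one next to the tray first and the farthest last: lower the depth rod gently until it touches bottom and hold it there, upright and lightly pressed down, for a full second. Finally stand the rod back fully home in its holder, and do not disturb the cup, the ink jar or the sharpener around the stand.

Things in the scene. Friction and masses are not known exactly. Their poses are not given: they have to be found in the camera images.
- stand: pale beech marker stand, fixed, 106 (x) x 260 (y) x 45 mm high; origin at the centre of its underside. Its flat top (z = 45) has aluminium fences along both long edges, 8 wide, 12 high, at x = -53..-45 and 45..53: a channel 90 wide, open at both ends, with three vertical blind bores of 18 mm diameter at x = 0, y = 60, 0 and -60
- tray (a point): centre of the inner floor of the steel catch tray on the stand's +y end, at stand x = 0, y = 172, z = 4 mm; same axes as the stand. Inside, the tray measures 98 (x) x 84 (y) mm; walls 4 thick, rims at z = 28 mm, so the stand's top is 17 mm above them. It is fixed to the stand
- floor_1: the flat bottom of the bore next to the tray (stand x = 0, y = 60); origin at the centre of the bottom. It lies 20 to 34 mm below the stand's top, different in each bore and each start; firm, not to be moved
- floor_2: the flat bottom of the middle bore (stand x = 0, y = 0); origin at the centre of the bottom. It lies 20 to 34 mm below the stand's top, different in each bore and each start; firm, not to be moved
- floor_3: the flat bottom of the bore farthest from the tray (stand x = 0, y = -60); origin at the centre of the bottom. It lies 20 to 34 mm below the stand's top, different in each bore and each start; firm, not to be moved
- chip_1: grey lino offcut (chip) 26 x 22 x 8 mm, 12 g, lying flat on the stand's top at the start, too big to fall into a bore; origin at the centre of its underside. 3 to 6 of the chips are present
- chip_2: grey lino offcut (chip) 26 x 22 x 8 mm, 12 g, lying flat on the stand's top at the start, too big to fall into a bore; origin at the centre of its underside. 3 to 6 of the chips are present
- chip_3: grey lino offcut (chip) 26 x 22 x 8 mm, 12 g, lying flat on the stand's top at the start, too big to fall into a bore; origin at the centre of its underside. 3 to 6 of the chips are present
- chip_4: grey lino offcut (chip) 26 x 22 x 8 mm, 12 g, lying flat on the stand's top at the start, too big to fall into a bore; origin at the centre of its underside. 3 to 6 of the chips are present
- chip_5: grey lino offcut (chip) 26 x 22 x 8 mm, 12 g, lying flat on the stand's top at the start, too big to fall into a bore; origin at the centre of its underside. 3 to 6 of the chips are present
- chip_6: grey lino offcut (chip) 26 x 22 x 8 mm, 12 g, lying flat on the stand's top at the start, too big to fall into a bore; origin at the centre of its underside. 3 to 6 of the chips are present
- mat: small green cutting mat 130 x 130 x 3 mm, fixed flat on the table; origin at the centre of its underside; home of the scraper
- scraper: scraper block, loose, about 150 g, standing on the mat: flat black foot 80 (x) x 30 (y) x 14 mm high, with a wooden grip rib 50 (x) x 20 (y) mm above it from z = 14 to 56; origin at the centre of the foot's underside. The foot, laid across the channel, has 5 mm to spare at each fence
- holder: dark wooden block 70 x 70 x 50 mm high, fixed; origin at the centre of its underside; a vertical blind hole of 19 mm diameter, 45 mm deep, in the centre of its top; home of the depth rod
- rod: depth rod, loose, about 120 g, standing in its holder: steel shank of 14 mm diameter, z = 0 to 60 (its end slightly chamfered), below a square wooden handle 24 x 24 mm, z = 60 to 115; origin at the centre of the shank's lower end, z up along the rod
- cup: white cup 80 mm wide, 95 high, a bystander; origin under its centre
- ink: ink jar 66 mm wide, 100 high, a bystander; origin under its centre
- sharpener: grey box sharpener 60 x 40 x 40 mm, a bystander; origin under its centre

How it is judged (in metres and radians):
On the way, in this order (a step that is already met when the one before it is completed fails the run):
1. the held scraper, flat on the stand's top, pushes a chip (x of scraper in the frame of stand between -0.03 and 0.03 m and y of scraper in the frame of stand between -0.14 and 0.14 m and z of scraper in the frame of stand between 0.041 and 0.049 m and angle between scraper's own z axis and vertical below 0.1 rad and contact force between the fingers and scraper above 1 N and (contact force between scraper and chip_1 above 0.05 N or contact force between scraper and chip_2 above 0.05 N or contact force between scraper and chip_3 above 0.05 N or contact force between scraper and chip_4 above 0.05 N or contact force between scraper and chip_5 above 0.05 N or contact force between scraper and chip_6 above 0.05 N)), for 0.05 s.
2. every chip lies in the catch tray (x of chip_1 in the frame of stand between -0.053 and 0.053 m and y of chip_1 in the frame of stand between 0.128 and 0.22 m and z of each of chip_1, chip_2, chip_3, chip_4, chip_5, chip_6 in the frame of stand below 0.036 m and x of chip_2 in the frame of stand between -0.053 and 0.053 m and y of chip_2 in the frame of stand between 0.128 and 0.22 m and x of chip_3 in the frame of stand between -0.053 and 0.053 m and y of chip_3 in the frame of stand between 0.128 and 0.22 m and x of chip_4 in the frame of stand between -0.053 and 0.053 m and y of chip_4 in the frame of stand between 0.128 and 0.22 m and x of chip_5 in the frame of stand between -0.053 and 0.053 m and y of chip_5 in the frame of stand between 0.128 and 0.22 m and x of chip_6 in the frame of stand between -0.053 and 0.053 m and y of chip_6 in the frame of stand between 0.128 and 0.22 m), for 0.2 s.
3. the held depth rod stands upright on the bottom of the bore next to the tray, lightly pressed, for a second (horizontal distance between rod and floor_1 below 0.004 m and z of rod in the frame of floor_1 below 0.002 m and angle between rod's own z axis and vertical below 0.1 rad and contact force between rod and floor_1 above 0.5 N and contact force between the fingers and rod above 1 N), for 0.9 s.
4. the held depth rod stands upright on the bottom of the bore in the middle, lightly pressed, for a second (horizontal distance between rod and floor_2 below 0.004 m and z of rod in the frame of floor_2 below 0.002 m and angle between rod's own z axis and vertical below 0.1 rad and contact force between rod and floor_2 above 0.5 N and contact force between the fingers and rod above 1 N), for 0.9 s.
5. the held depth rod stands upright on the bottom of the bore farthest from the tray, lightly pressed, for a second (horizontal distance between rod and floor_3 below 0.004 m and z of rod in the frame of floor_3 below 0.002 m and angle between rod's own z axis and vertical below 0.1 rad and contact force between rod and floor_3 above 0.5 N and contact force between the fingers and rod above 1 N), for 0.9 s.
At the end, for the whole second after the job is handed in: every chip in the catch tray; the scraper standing upright on the mat, its centre within 60 mm of the mat's centre along each of the mat's axes; the rod upright (within 0.2 rad) at the bottom of the holder's hole (lower end below z = 10 mm); scraper and rod at rest (all of step 2 and x of scraper in the frame of mat between -0.06 and 0.06 m and y of scraper in the frame of mat between -0.06 and 0.06 m and height (world z) of scraper below 0.007 m and angle between scraper's own z axis and vertical below 0.1 rad and horizontal distance between rod and holder below 0.006 m and height (world z) of rod below 0.01 m and angle between rod's own z axis and vertical below 0.2 rad and linear speed of each of rod, scraper below 0.02 m/s); the robot touches nothing.
It fails at once if a chip on the stand's top is taken with the fingers instead of the scraper ((contact force between the fingers and chip_1 above 1 N and z of chip_1 in the frame of stand above 0.04 m and x of chip_1 in the frame of stand between -0.05 and 0.05 m and y of chip_1 in the frame of stand between -0.12 and 0.12 m) or (contact force between the fingers and chip_2 above 1 N and z of chip_2 in the frame of stand above 0.04 m and x of chip_2 in the frame of stand between -0.05 and 0.05 m and y of chip_2 in the frame of stand between -0.12 and 0.12 m) or (contact force between the fingers and chip_3 above 1 N and z of chip_3 in the frame of stand above 0.04 m and x of chip_3 in the frame of stand between -0.05 and 0.05 m and y of chip_3 in the frame of stand between -0.12 and 0.12 m) or (contact force between the fingers and chip_4 above 1 N and z of chip_4 in the frame of stand above 0.04 m and x of chip_4 in the frame of stand between -0.05 and 0.05 m and y of chip_4 in the frame of stand between -0.12 and 0.12 m) or (contact force between the fingers and chip_5 above 1 N and z of chip_5 in the frame of stand above 0.04 m and x of chip_5 in the frame of stand between -0.05 and 0.05 m and y of chip_5 in the frame of stand between -0.12 and 0.12 m) or (contact force between the fingers and chip_6 above 1 N and z of chip_6 in the frame of stand above 0.04 m and x of chip_6 in the frame of stand between -0.05 and 0.05 m and y of chip_6 in the frame of stand between -0.12 and 0.12 m)).
It fails at once if the rod is pressed on a bore's bottom with more than 40 N (contact force between rod and floor_1 above 40 N or contact force between rod and floor_2 above 40 N or contact force between rod and floor_3 above 40 N).
It fails at once if the cup is disturbed (moved more than 30 mm) (distance of cup from where it was at the start of the episode above 0.03 m).
It fails at once if the ink is disturbed (moved more than 30 mm) (distance of ink from where it was at the start of the episode above 0.03 m).
It fails at once if the sharpener is disturbed (moved more than 30 mm) (distance of sharpener from where it was at the start of the episode above 0.03 m).
Of chip_1, chip_2, chip_3, chip_4, chip_5, chip_6 only 3 to 6 are there at a start; the rules pass over those that are not, and their reading is None.
At some moment in a run one of chip_1, chip_2, chip_3, chip_4, chip_5, chip_6, scraper may be knocked a few centimetres aside while the robot is not near it.
It also fails if it takes over 210 s, if anything falls off the work surface, if the arm or the gripper's body presses on something with over 40 N, if the wrist force passes 120 N, or if a joint passes its speed limit or range.

## Working session

There is one attempt and no reset: what is moved stays moved. The work goes in short steps, each a Python script; the robot and the scene stay as the last script left them, time stands still between calls to the robot, and variables do not carry over. Pictures are saved under pics/ and viewed, at most 14 in all, crops included, and the job is handed in when it is done.

```bash
ls; mkdir -p pics; python3 - <<'E'
from workcell import ctrl
import cv2,numpy as np
for n in("scene","top"):
    c=ctrl.capture(n); cv2.imwrite(f"pics/{n}0.png",c["pixels"][:,:,::-1]); np.savez(f"{n}0.npz",**c)
    print(n,c["mtx"].round(1).tolist(),c["extrinsics"].round(3).tolist(),[k for k in c],(c["range_z"]>0).mean())
print(ctrl.sense())
E
```

```text
pics
scene [[441.8, 0.0, 315.9], [0.0, 441.8, 241.3], [0.0, 0.0, 1.0]] [[-0.553, -0.518, 0.653, 1316.382], [0.833, -0.328, 0.445, 519.314], [-0.016, 0.79, 0.613, 713.448], [0.0, 0.0, 0.0, 1.0]] ['pixels', 'range_z', 'mtx', 'extrinsics'] 0.99591796875
top [[495.9, 0.0, 327.1], [0.0, 495.9, 236.7], [0.0, 0.0, 1.0]] [[-0.098, 0.975, -0.2, 408.788], [-0.995, -0.096, 0.024, 28.809], [0.004, 0.202, 0.979, 978.777], [0.0, 0.0, 0.0, 1.0]] ['pixels', 'range_z', 'mtx', 'extrinsics'] 0.9960188802083333
{'t': 0.1, 'joints': array([ 6.00960272e+01,  1.40813328e+01,  8.93186370e+01,  2.02808417e-03,
        7.67005647e+01, -9.97447617e+00]), 'dq': array([-0.01313279, -0.10560108, -0.13348206, -0.05075082,  0.13349843,
        0.01480228]), 'effort': array([-4.22013682e-04, -4.30674970e+01, -3.27126646e+01, -2.14588003e-04,
        2.91084267e-03, -1.61798954e-05]), 'position': array([221.28693908, 610.64156019, 230.27027473]), 'orientation': array([-1.79901327e+02, -1.93565668e-02,  1.60070018e+02]), 'contact_force': array([-0.05231563,  0.42322488, -0.43902264]), 'moment': array([-0.00711606,  0.0541135 , -0.0563257 ]), 'grasp_force': 0.0, 'finger_gap': 85.67523497760305}
```

View pics/top0.png

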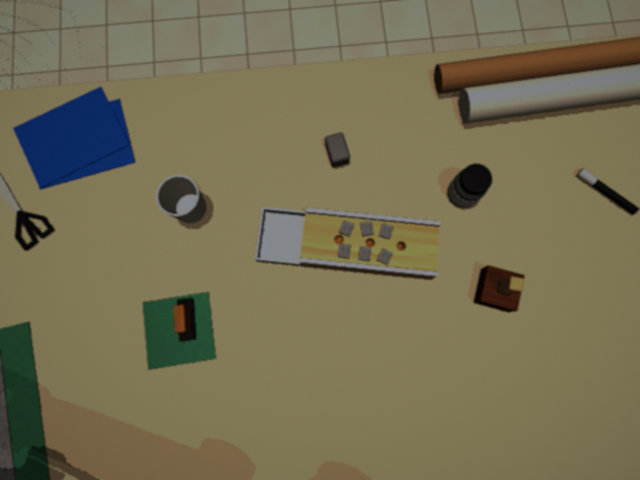

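View pics/scene0.png

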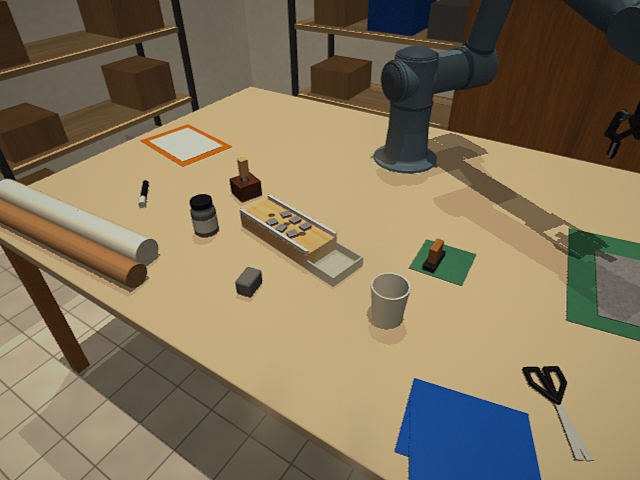

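The top view shows the tray at about (282,237), the stand spanning columns 303–440 with bores at (338,239), (370,242) and (401,245), and six chips. The mat is at (179,330) with the scraper at (185,318). The holder is at (500,288) with the rod handle at (516,284). The cup, ink and sharpener are all clear of the stand.

```bash
cat > h.py <<'E'
import cv2,numpy as np
def grab(n):
    from workcell import ctrl
    return ctrl.capture(n)
def ray(c,uv,z):
    "pixels (N,2) -> world points on plane z"
    uv=np.atleast_2d(uv).astype(float);K=c["mtx"];E=c["extrinsics"]
    d=np.c_[(uv[:,0]-K[0,2])/K[0,0],-(uv[:,1]-K[1,2])/K[1,1],-np.ones(len(uv))]@E[:3,:3].T
    o=E[:3,3]; return o+d*((z-o[2])/d[:,2])[:,None]
def world(c):
    v,u=np.mgrid[:480,:640];K=c["mtx"];r=c["range_z"]
    p=np.dstack([(u-K[0,2])/K[0,0]*r,-(v-K[1,2])/K[1,1]*r,-r])
    return p@c["extrinsics"][:3,:3].T+c["extrinsics"][:3,3]
def hsv(c): return cv2.cvtColor(c["pixels"],cv2.COLOR_RGB2HSV)
def blobs(m,amin=8):
    n,l,s,ce=cv2.connectedComponentsWithStats(m.astype(np.uint8),connectivity=4)
    return [(s[i,4],ce[i],l==i) for i in range(1,n) if s[i,4]>=amin]
def rect(c,m,z):
    v,u=np.nonzero(m); p=ray(c,np.c_[u,v],z)[:,:2].astype(np.float32)
    return cv2.minAreaRect(p)
E
python3 - <<'E'
from h import *
import numpy as np
for n in("top","scene"):
    c=dict(np.load(n+"0.npz"));W=world(c);H=hsv(c);x,y,z=W[...,0],W[...,1],W[...,2]
    print(n,"table z",np.median(z[(abs(x-400)<300)&(abs(y)<500)]))
    near=(abs(x-450)<320)&(abs(y-30)<450)
    for a,ce,m in blobs(near&(z>15)&(z<300),60):
        r=cv2.minAreaRect(W[m][:,:2].astype(np.float32));print(a,ce.round(),"rect",np.round(r[0]),np.round(r[1]),round(r[2],1),"zmax",z[m].max().round(),"hsv",np.median(H[m],0))
    # by colour
    for nm,m in dict(green=(H[...,0]>45)&(H[...,0]<85)&(H[...,1]>100)&near&(z<15)).items():
        for a,ce,b in blobs(m,300):print(nm,a,rect(c,b,3))
t=dict(np.load("top0.npz"));H=hsv(t)
for p in[(338,239),(370,242),(346,229),(356,240),(181,318),(189,318),(516,284),(180,345),(490,290)]:print(p,H[p[1],p[0]],world(t)[p[1],p[0]].round(1))
im=cv2.resize(t["pixels"][195:295,250:450],None,fx=4,fy=4,interpolation=0)
cv2.imwrite("pics/crop1.png",im[:,:,::-1])
E
```

```text
top table z 0.5813459131131253
223 [339. 158.] rect [761. -37.] [18. 41.] 0.4 zmax 45.0 hsv [12. 33. 62.]
1376 [470. 185.] rect [ 671. -278.] [62. 63.] 88.6 zmax 105.0 hsv [19. 36. 16.]
1405 [180. 197.] rect [695. 274.] [79. 78.] 84.0 zmax 99.0 hsv [21. 51. 48.]
8257 [365. 242.] rect [590. -32.] [349. 107.] 78.4 zmax 62.0 hsv [ 24. 120. 132.]
1672 [500. 288.] rect [ 470. -312.] [71. 71.] 68.7 zmax 124.0 hsv [  9.  195.5  52. ]
736 [184. 319.] rect [472. 290.] [80. 30.] 1.1 zmax 64.0 hsv [ 12. 191.  24.]
green 3484 ((453.56439208984375, 308.9471435546875), (125.96919250488281, 125.53117370605469), 3.453334331512451)
scene table z 0.9723469735312165
751 [244. 181.] rect [ 475. -311.] [80. 74.] 70.0 zmax 123.0 hsv [ 11. 179.  74.]
898 [203. 214.] rect [ 681. -276.] [65. 62.] 86.7 zmax 104.0 hsv [20. 47. 58.]
3946 [295. 233.] rect [594. -32.] [353. 111.] 78.3 zmax 61.0 hsv [ 18.  118.5 131. ]
386 [434. 254.] rect [478. 292.] [82. 30.] 0.1 zmax 63.0 hsv [ 13. 181.  66.]
63 [256. 272.] rect [764. -34.] [15. 37.] 8.3 zmax 44.0 hsv [14. 33. 96.]
1681 [389. 297.] rect [699. 276.] [79. 79.] 63.5 zmax 98.0 hsv [ 21.  60. 116.]
green 1333 ((456.06964111328125, 310.1297912597656), (128.67762756347656, 126.64781951904297), 3.550808906555176)
(338, 239) [ 12 199 122] [597.2 -15.4  24.6]
(370, 242) [ 12 199 118] [585.3 -77.3  23.8]
(346, 229) [13 26 87] [609.9 -31.4  51.4]
(356, 240) [ 25 127 133] [587.7 -48.6  45.8]
(181, 318) [ 12 194 122] [471.9 287.4  58.5]
(189, 318) [  9 179  20] [472.5 281.   28. ]
(516, 284) [ 24 127 131] [ 468.8 -310.   121.2]
(180, 345) [ 71 140  73] [424.6 306.6   4.2]
(490, 290) [  8 196  60] [ 467.4 -287.    51.8]
```

View pics/crop1.png

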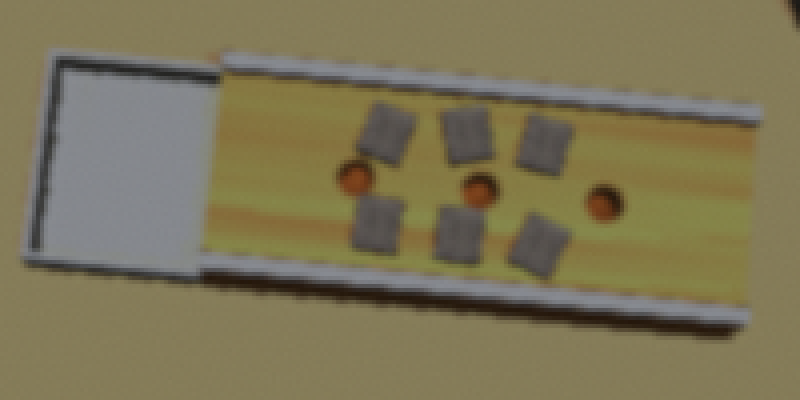

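The crop shows the six chips between the bores. The far end of the channel, right of bore 3 at crop (605,203), is free for setting the scraper down.

```bash
cat >> h.py <<'E'
def topmask(c,z0,z1,xy,r):
    W=world(c); return (W[...,2]>z0)&(W[...,2]<z1)&(np.hypot(W[...,0]-xy[0],W[...,1]-xy[1])<r)
def bores(c):
    H=hsv(c);W=world(c);h=np.hypot(W[...,0]-583,W[...,1]+75)<115
    L=(abs((W[...,0]-583)*.98-(W[...,1]+75)*.2)<38)
    m=h&L&(H[...,0]<18)&(H[...,1]>150)
    m=cv2.morphologyEx(m.astype(np.uint8),cv2.MORPH_OPEN,np.ones((3,3),np.uint8))
    b=sorted([q for q in blobs(m,15)],key=lambda q:-q[0])[:3]
    return sorted([tuple(ray(c,q[1],45)[0,:2].round(1))+(int(q[0]),) for q in b],key=lambda q:-q[1])
def handle(c,xy,z=120,r=45):
    W=world(c);H=hsv(c);m=(abs(W[...,2]-z)<9)&(np.hypot(W[...,0]-xy[0],W[...,1]-xy[1])<r)
    b=max(blobs(m),key=lambda q:q[0]); return rect(c,b[2],z),ray(c,b[1],z)[0,:2].round(1)
E
python3 - <<'E'
from h import *
for n in("top","scene"):
    c=dict(np.load(n+"0.npz"))
    print(n,bores(c)); print("rod",handle(c,(469,-310))); print("scr",handle(c,(472,290),59))
    print("hold",[ (b[0],rect(c,b[2],50),ray(c,b[1],50)[0,:2]) for b in blobs(topmask(c,42,58,(470,-312),60),100)])
E
```

```text
top [(np.float64(592.8), np.float64(-15.5), 59), (np.float64(580.6), np.float64(-73.7), 53), (np.float64(568.7), np.float64(-132.4), 53)]
rod (((469.85595703125, -310.32989501953125), (26.181299209594727, 24.931631088256836), 70.83147430419922), array([ 469.7, -310.3]))
scr (((472.2733459472656, 289.2617492675781), (49.814239501953125, 21.723644256591797), 2.0466456413269043), array([472. , 289.4]))
hold [(np.int32(1094), ((470.13421630859375, -311.1769104003906), (72.17993927001953, 71.38011932373047), 68.71749877929688), array([ 468.58927488, -305.62095951]))]
scene []
rod (((479.41094970703125, -305.881103515625), (38.60235595703125, 25.90655517578125), 41.61213684082031), array([ 480.3, -305.2]))
scr (((481.8635559082031, 293.7416687011719), (59.44586944580078, 21.72641372680664), 0.42353498935699463), array([481.8, 293.7]))
hold [(np.int32(316), ((478.561279296875, -305.4040832519531), (86.747314453125, 75.0473861694336), 69.27210998535156), array([ 481.69909919, -303.23411617]))]
```

```bash
python3 - <<'E'
from h import *
from workcell import ctrl
c=grab("top"); r,ce=handle(c,(472,290),59); print(r,ce)
yaw=r[2] if r[1][0]>r[1][1] else r[2]-90
yaw=(yaw+90)%180-90
qs=[]
for y in (yaw,yaw+180):
    q=ctrl.solve_ik([r[0][0],r[0][1],24],[180,0,y]); print(y,None if q is None else np.round(q))
    q2=ctrl.solve_ik([580,-74,66],[180,0,y-yaw-11.65]);print(None if q2 is None else np.round(q2))
    qs.append((abs(q[5]),y))
y=min(qs)[1]; x0,y0=r[0]
ctrl.move_to([x0,y0,150],[180,0,y]); 
ctrl.movel([x0,y0,45],max_speed=120)
print(ctrl.movel([x0,y0,24.5],max_speed=40,guard=8))
ctrl.close_gripper(); s=ctrl.sense(); print({k:s[k] for k in("t","position","orientation","finger_gap","grasp_force","contact_force")})
E
```

```text
((472.2676696777344, 289.3150634765625), (49.863521575927734, 21.609859466552734), 1.7352601289749146) [472.  289.4]
1.7352601289749146 [ 20.  18. 109.  -0.  53. 108.]
[-18.  17. 104.  -0.  58.  83.]
181.73526012897491 [ 20.  18. 109.   0.  53. -72.]
[-18.  17. 104.   0.  58. -97.]
False
{'t': 3.9833, 'position': array([472.53771213, 289.44113993,  24.79406597]), 'orientation': array([ 1.79987362e+02,  3.51593845e-02, -1.78263643e+02]), 'finger_gap': 19.36992891713329, 'grasp_force': 59.19951260089874, 'contact_force': array([-0.28987685,  1.03423906,  1.96842537])}
```

```bash
cat >> h.py <<'E'
C=np.array([580.7,-73.9]);A=-11.65
def st(x,y):
    a=np.radians(A);return C+np.array([np.cos(a)*x-np.sin(a)*y,np.sin(a)*x+np.cos(a)*y])
E
python3 - <<'E'
from h import *
from workcell import ctrl
s=ctrl.sense();p=s["position"]
ctrl.movel([*p[:2],150],max_speed=120)
o=[180,0,180+A]
ctrl.move_to([*st(0,-108),150],o)
ctrl.movel([*st(0,-108),85],max_speed=120)
print(ctrl.movel([*st(0,-108),75],max_speed=30,guard=6))
print(ctrl.movel([*st(0,-108),64.5],max_speed=15,guard=4))
s=ctrl.sense(); print({k:s[k] for k in("t","position","orientation","finger_gap","grasp_force","contact_force","moment")})
c=grab("scene"); cv2.imwrite("pics/s1.png",cv2.resize(c["pixels"][150:310,200:400],None,fx=4,fy=3.75)[:,:,::-1])
E
```

```text
False
True
{'t': 8.6583, 'position': array([ 558.96764677, -179.69419689,   66.7893839 ]), 'orientation': array([-1.79999903e+02,  1.71122125e-03,  1.68351335e+02]), 'finger_gap': 19.27272398446434, 'grasp_force': 59.50762152671814, 'contact_force': array([1.20631616, 0.16796091, 3.80786622]), 'moment': array([-0.05947554, -0.08131535, -0.02038755])}
```

View pics/s1.png

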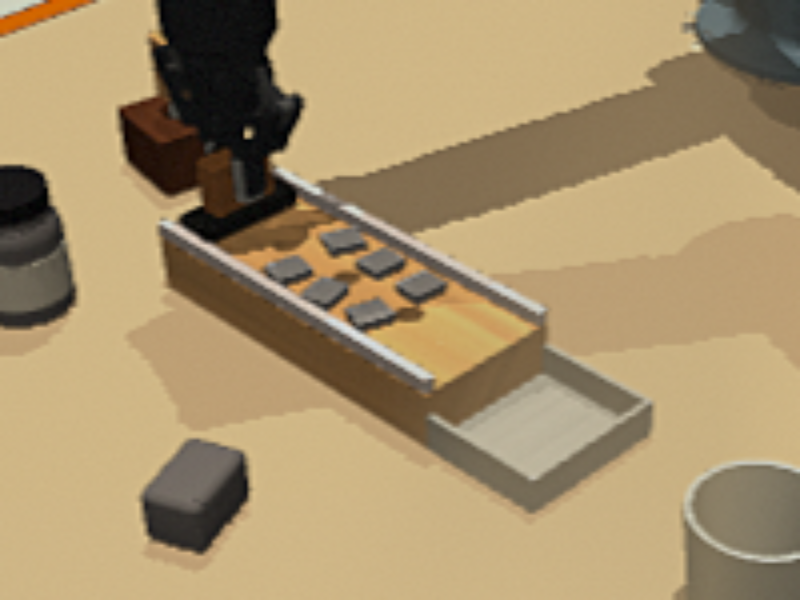

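The foot sits flat between the fences at crop (240,210), with all six chips ahead of it. Next I push them toward the tray.

```bash
python3 - <<'E'
from h import *
from workcell import ctrl
for y,v in((-60,50),(0,50),(50,50),(90,40),(115,30),(133,25)):
    g=ctrl.movel([*st(0,y),66.9],max_speed=v,guard=20); s=ctrl.sense(); print(y,g,s["position"].round(1),s["contact_force"].round(1),s["finger_gap"].round(1),round(s["t"],1))
    if g: break
ctrl.pause(.3)
c=grab("scene"); cv2.imwrite("pics/s2.png",cv2.resize(c["pixels"][150:310,200:400],None,fx=4,fy=3.75)[:,:,::-1])
E
```

```text
Traceback (most recent call last):
AttributeError: 'float' object has no attribute 'round'
```

```bash
python3 - <<'E'
from h import *
from workcell import ctrl
for y,v in((0,50),(50,50),(90,40),(115,30),(133,25)):
    g=ctrl.movel([*st(0,y),66.9],max_speed=v,guard=20); s=ctrl.sense(); print(y,g,s["position"].round(1),s["contact_force"].round(1),round(s["finger_gap"],1),round(s["t"],1))
    if g: break
ctrl.pause(.3)
c=grab("scene"); cv2.imwrite("pics/s2.png",cv2.resize(c["pixels"][150:310,200:400],None,fx=4,fy=3.75)[:,:,::-1])
E
```

```text
0 False [580.7 -73.6  66.8] [0.4 0.9 3.7] 19.5 11.2
50 False [590.8 -24.4  66.9] [0.1 1.9 1.6] 19.3 12.3
90 False [598.9  14.7  66.9] [-0.8  1.9  1. ] 19.1 13.5
115 False [603.9  39.1  66.8] [0.9 1.3 1. ] 19.4 14.4
133 False [607.6  56.7  66.9] [0.6 1.2 0.6] 19.1 15.3
```

View pics/s2.png

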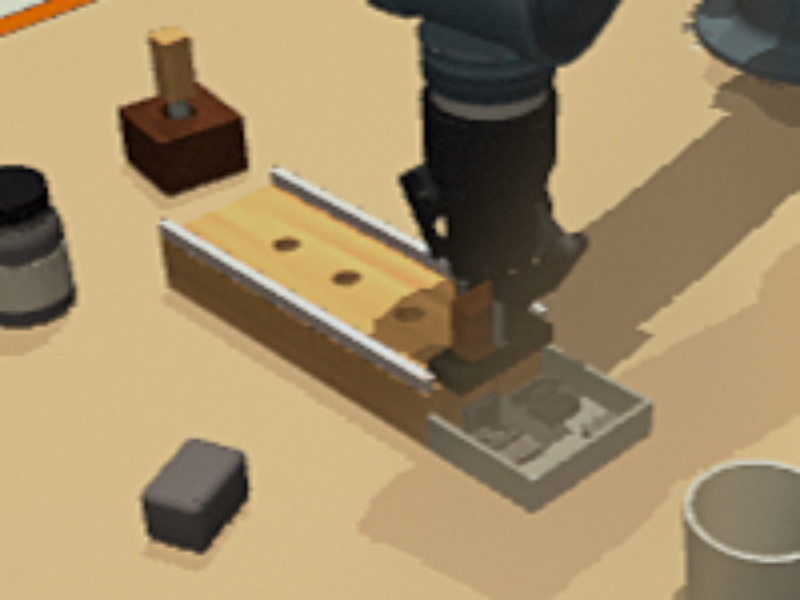

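The channel is clear and the chips are in the tray, around crop (540,410). I'll return the scraper to the mat.

```bash
python3 - <<'E'
from h import *
from workcell import ctrl
p=ctrl.sense()["position"]
ctrl.movel([*p[:2],165],max_speed=100)
o=[180,0,181.7]
ctrl.move_to([458,307,150],o)
ctrl.movel([458,307,36],max_speed=120)
print(ctrl.movel([458,307,23.5],max_speed=15,guard=4)); print(ctrl.sense()["position"])
ctrl.release(); ctrl.pause(.2)
p=ctrl.sense()["position"];ctrl.movel([*p[:2],150],max_speed=120)
ctrl.move_to([400,150,300],o)
ctrl.pause(.2)
c=grab("top");print(handle(c,(458,307),59)); print("rod",handle(c,(469,-310)))
cv2.imwrite("pics/t3.png",cv2.resize(c["pixels"][190:370,140:460],None,fx=2.5,fy=2.5)[:,:,::-1])
print(bores(c),ctrl.sense()["t"])
W=world(c)
d=c["pixels"]
b=[(q[0],q[1].round(),W[q[2]].mean(0).round()) for q in blobs(topmask(c,14,35,st(0,172),60),20)];print(b)
E
```

```text
True
[457.85022847 306.98903394  24.76029875]
(((477.70745849609375, 304.48724365234375), (10.065000534057617, 21.184581756591797), 5.681410789489746), array([477.5, 304.5]))
rod (((469.9017333984375, -310.3044128417969), (25.984981536865234, 24.628780364990234), 73.10613250732422), array([ 469.9, -310.3]))
[(np.float64(593.0), np.float64(-15.3), 51), (np.float64(580.4), np.float64(-72.7), 47), (np.float64(568.6), np.float64(-132.5), 54)] 22.925
[(np.int32(119), array([284., 210.]), array([665.,  85.,  25.])), (np.int32(138), array([260., 233.]), array([624., 136.,  25.])), (np.int32(115), array([288., 222.]), array([643.,  79.,  20.])), (np.int32(64), array([298., 228.]), array([626.,  60.,  25.])), (np.int32(116), array([292., 248.]), array([588.,  77.,  20.])), (np.int32(100), array([278., 261.]), array([566., 105.,  26.]))]
```

View pics/t3.png

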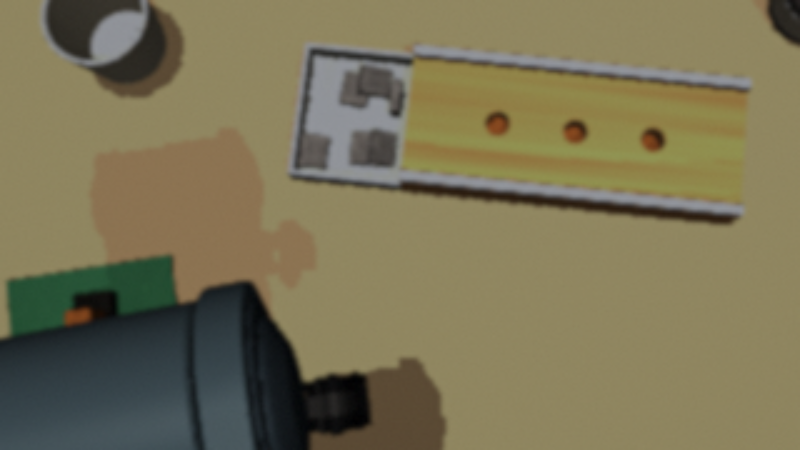

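All six chips are in the tray at crop (300–405, 70–165). The scraper stands on the mat, partly hidden by the arm. Now the rod.

```bash
python3 - <<'E'
from h import *
from workcell import ctrl
x,y=469.9,-310.4
ya=None
for a in(-18,72,162,252):
    q=ctrl.solve_ik([x,y,78],[180,0,a]);q2=ctrl.solve_ik([593,-15,110],[180,0,a]);print(a,None if q is None else np.round(q),None if q2 is None else np.round(q2))
    if q is not None and q2 is not None and (ya is None or abs(q[5])<best): ya,best=a,abs(q[5])
print(ya)
ctrl.move_to([x,y,210],[180,0,ya])
ctrl.movel([x,y,130],max_speed=120)
print(ctrl.movel([x,y,78],max_speed=50,guard=6))
ctrl.close_gripper(); s=ctrl.sense(); print({k:s[k] for k in("t","position","orientation","finger_gap","grasp_force","contact_force","moment")})
c=grab("scene"); cv2.imwrite("pics/s4.png",cv2.resize(c["pixels"][130:230,180:305],None,fx=6,fy=6)[:,:,::-1])
E
```

```text
-18 [-45.  14. 107.  -0.  59.  63.] [-12.  14. 102.  -0.  63.  96.]
72 [-45.  14. 107.   0.  59. -27.] [-12.  14. 102.  -0.  63.   6.]
162 [ -45.   14.  107.    0.   59. -117.] [-12.  14. 102.   0.  63. -84.]
252 [-45.  14. 107.  -0.  59. 153.] None
72
False
{'t': 27.25, 'position': array([ 470.13028166, -310.59593076,   78.24250401]), 'orientation': array([1.79959263e+02, 1.50625376e-02, 7.19977703e+01]), 'finger_gap': 23.757804386006136, 'grasp_force': 58.54052424430847, 'contact_force': array([-0.00195524,  0.48422747,  1.44962282]), 'moment': array([-0.08439071, -0.13295577, -0.01118102])}
```

View pics/s4.png

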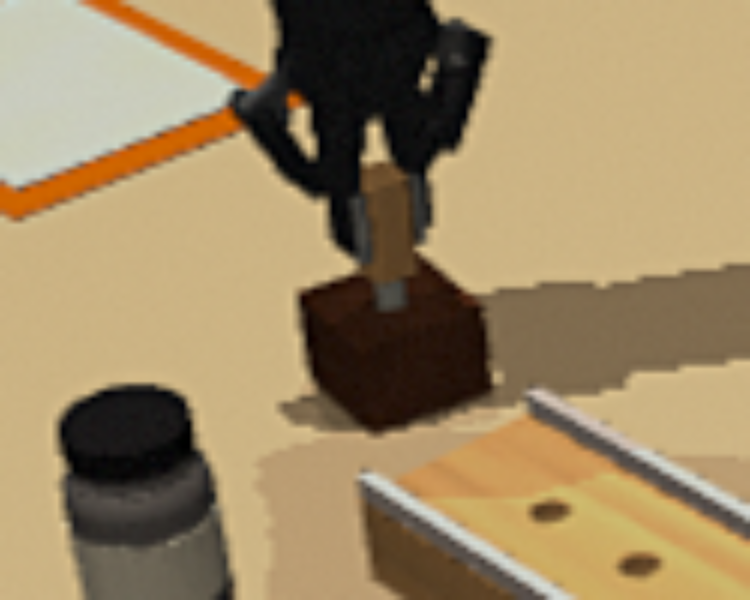

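The rod handle is held squarely at crop (388,220), and the shank is upright in the holder. I lift it and probe bore 1.

```bash
cat >> h.py <<'E'
def probe(ctrl,y,yaw=72,off=73.2,tries=((0,0),(1.5,0),(-1.5,0),(0,1.5),(0,-1.5),(1.5,1.5),(-1.5,1.5),(1.5,-1.5),(-1.5,-1.5))):
    for dx,dy in tries:
        p=st(dx,y+dy)
        ctrl.movel([*p,off+50],max_speed=60); ctrl.pause(.2); f0=ctrl.sense()["contact_force"]
        g=ctrl.movel([*p,off+32],max_speed=20,guard=3.5)
        if not g: g=ctrl.movel([*p,off+8],max_speed=12,guard=3.5)
        s=ctrl.sense(); b=s["position"][2]-off
        print("try",dx,dy,g,"bottom",round(b,1),"dF",(s["contact_force"]-f0).round(1),"xy err",(s["position"][:2]-p).round(2))
        if g and b<30: return p,b,f0
    return None
E
python3 - <<'E'
from h import *
from workcell import ctrl
p=ctrl.sense()["position"]
print(ctrl.movel([*p[:2],160],max_speed=80,guard=15))
ctrl.move_to([*st(0,60),160],[180,0,72])
print(probe(ctrl,60))
s=ctrl.sense();print(s["t"],s["position"],s["contact_force"],s["finger_gap"])
c=grab("scene"); cv2.imwrite("pics/s5.png",cv2.resize(c["pixels"][150:310,200:400],None,fx=4,fy=3.75)[:,:,::-1])
E
```

```text
False
try 0 0 True bottom 24.8 dF [-0.8 -0.6  5.4] xy err [ 0.06 -0.02]
(array([592.81596111, -15.13603582]), np.float64(24.839698500561624), array([ 0.22309614,  0.83212727, -0.41522016]))
32.5833 [592.87271946 -15.16073769  98.0396985 ] [-0.59676549  0.2752142   4.95338845] 23.576281137933478
```

View pics/s5.png

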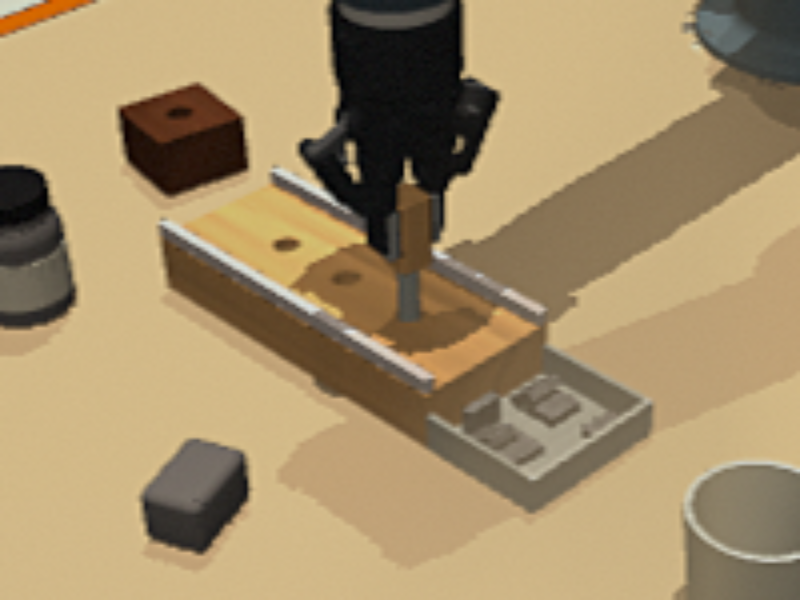

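The rod is in bore 1 on its bottom. There is something dark at crop (328,385) beside the stand, which could be a shadow or a chip. I'll finish the hold first, then look at it.

```bash
python3 - <<'E'
from h import *
from workcell import ctrl
ctrl.pause(1.3); s=ctrl.sense(); print(s["t"],s["position"],s["contact_force"])
ctrl.movel([*st(0,60),73.2+70],max_speed=60)
c=grab("scene");t=grab("top");np.savez("c6.npz",**c);np.savez("t6.npz",**t)
a=cv2.resize(c["pixels"][200:300,230:380],None,fx=4,fy=4)
b=cv2.resize(t["pixels"][120:280,240:400],None,fx=3,fy=3)
im=np.zeros((600,800,3),np.uint8)
a=cv2.resize(a,(400,267));b=cv2.resize(b,(400,400));im[:267,:400]=a;im[:400,400:]=b
cv2.imwrite("pics/m6.png",im[:,:,::-1])
W=world(c);print(W[253,282],W[249:257:2,280:286:2,2].round(0).tolist(),hsv(c)[253,282])
E
```

```text
33.9333 [592.85623243 -15.15660447  98.04244621] [ 0.77748668 -0.06581555  4.84316267]
[ 6.43195139e+02 -4.53039455e+01  1.89629486e-01] [[10.0, 14.0, 20.0], [2.0, 9.0, 15.0], [-1.0, 0.0, 4.0], [-0.0, 1.0, -0.0]] [ 16 110 100]
```

View pics/m6.png

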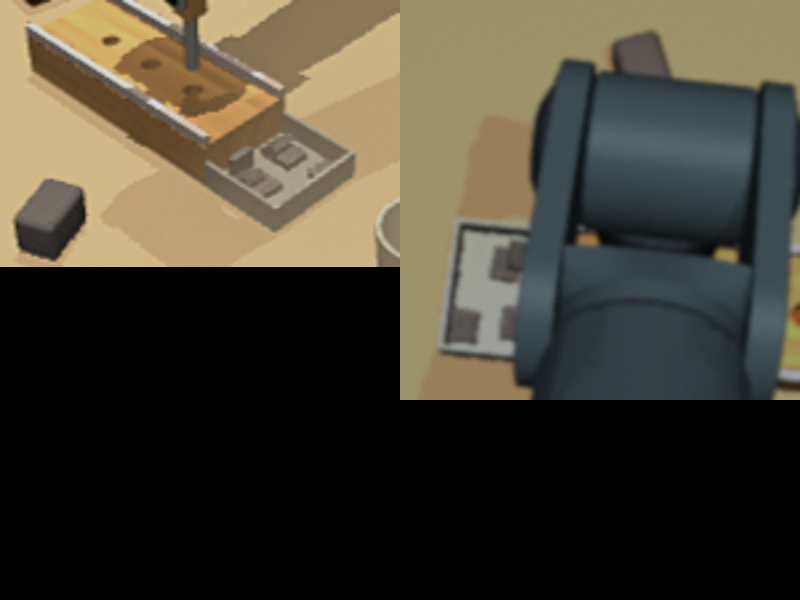

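The dark spot was only a shadow, and the chips are still in the tray. On to bores 2 and 3.

```bash
python3 - <<'E'
from h import *
from workcell import ctrl
for y in(0,-60):
    ctrl.movel([*st(0,y),73.2+65],max_speed=80)
    r=probe(ctrl,y)
    if r is None: break
    ctrl.pause(1.4); s=ctrl.sense(); print(y,s["t"],s["position"].round(2),(s["contact_force"]-r[2]).round(1),round(s["finger_gap"],1))
    ctrl.movel([*r[0],73.2+70],max_speed=60)
E
```

```text
try 0 0 True bottom 20.5 dF [-0.2  0.   5.3] xy err [0.02 0.  ]
0 39.9833 [580.7  -73.88  93.72] [ 0.6 -0.9  6. ] 23.7
try 0 0 True bottom 17.3 dF [ 0.6 -0.1  6.3] xy err [0.02 0.01]
-60 46.1417 [ 568.59 -132.68   90.48] [-0.6  0.3  8.4] 23.5
```

```bash
python3 - <<'E'
from h import *
from workcell import ctrl
x,y=470.1,-310.6
p=ctrl.sense()["position"];ctrl.movel([*p[:2],160],max_speed=100)
ctrl.move_to([x,y,160],[180,0,72])
ctrl.movel([x,y,128],max_speed=60);ctrl.pause(.2)
g=ctrl.movel([x,y,82],max_speed=40,guard=5);print(g,ctrl.sense()["position"])
if not g:
    print(ctrl.movel([x,y,77],max_speed=12,guard=3),ctrl.sense()["position"],ctrl.sense()["contact_force"])
    ctrl.release();ctrl.pause(.3)
    ctrl.movel([x,y,200],max_speed=100); ctrl.move_to([350,-50,330],[180,0,72]);ctrl.pause(.3)
    t=grab("top");c=grab("scene")
    print(handle(t,(470,-310)),handle(t,(458,307),59),ctrl.sense()["t"])
    cv2.imwrite("pics/t7.png",t["pixels"][:,:,::-1])
E
```

```text
False [ 470.29964822 -310.81325075   82.36239834]
True [ 470.27765601 -310.74963135   78.20795549] [-0.33487052  0.47753795  3.90206318]
(((468.5751953125, -309.4553527832031), (25.95741844177246, 24.735538482666016), 71.67242431640625), array([ 468.5, -309.4])) (((457.93634033203125, 303.3923645019531), (49.60349655151367, 21.852819442749023), 1.644877314567566), array([457.7, 303.6])) 54.8
```

View pics/t7.png

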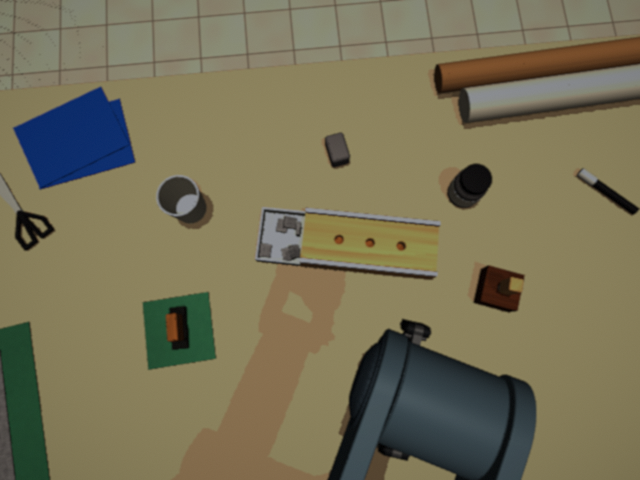

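The final view shows the rod home in its holder at (510,286) and the scraper on the mat at (177,327). The chips are in the tray at (280,240), the bystanders are where they started, and the arm is clear.

```bash
python3 -c "
from workcell import ctrl
print(ctrl.sign_off())"
```

```text
the job is handed in; nothing more can be done
None
```

I handed the job in after about 55 s of robot time, but sign-off gave no verdict: all six chips are in the tray, the scraper is on its mat, each bore was probed in order and held for over a second at about 5–8 N, and the rod is home in its holder.

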